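# Seat the lamp power unit in the jig and snap the toggle clamp shut

## Robot

A 6-joint arm with a two-finger parallel gripper is mounted at the origin on the work surface. World frame = base frame: x ahead of the robot, y to its left, z up, the work surface at z = 0. Lengths are in m, angles in degrees, forces in N, time in s.
With the tool pointing down it reaches from about 0.35 to 0.875 m from the base axis. Payload 4.2 kg.
Tool frame: the origin (TCP) lies between the finger pads; the fingertips stand 17 mm ahead of it and the grasp point (between the pads) lies 2 mm behind it; z points along the fingers, y is the line along which they close (so a half turn about z gives the same grasp; the last joint's range is limited). The gripper opens to 87 mm and grips with 3 to 60 N. Pads are 19 mm wide; open, the fingers measure 117 mm over their backs; the gripper's body (75 mm by 190 mm) begins 51 mm behind the grasp point.
Start: joints at [-57.147, 22.042, 0.453, 0, -68.411, -14.817], TCP at [0.194, -0.594, 0.24] pointing down, gripper open.
Joint ranges: [-179.83, 179.83], [-69.29, 118.12], [-61.27, 80.66], [-181.25, 117.63], [-171.15, -9.14], [-177.46, 177.46]. Speed limits (degrees/s): [159.86, 159.86, 180, 180, 180, 180].

## Interface

Orientations are given as a 3x3 rotation matrix whose columns are the frame's x, y, z axes.
In Python, from station import sense, capture, r, masks_of gives the robot as it stands.
- The arm moves only by the tool apply_moves, never from a script. Its argument "steps" is a list that holds one entry, the list of rows, each a list of 7 numbers: the opening, from 0 (shut) to 1 (fully open), then the shift along the tool's x, y, z in mm, then the turn, a rotation vector about the tool's x, y, z in rad. A call has 1 to 12 rows; each row shifts and turns the commanded pose from where the row before left it, along the tool's axes as they then stand; what a row does not reach is not made up. A row lasts 1/8 s, in which the tool goes at most 62.5 mm and 10.7 degrees, less where a joint would pass 70% of its speed; a pose out of reach is approached as far as the arm can. A call with a gripper value outside its range is refused whole. The fingers move at their own pace and stop on an object; the grip force is fixed at half the most. Time passes only in rows, so rows that do not move let the fingers close. It gives the time, the measured TCP pose, the force and the opening at its end, in the units of the state.
- sense(): the state, without advancing time (a new reading comes with each control period).
- capture(name): name is "side" or "top"; returns a dict with "color" (400x640x3 uint8, red, green, blue), "vfov" (degrees; the focal length in pixels is half the picture's height over the tangent of half this angle, whatever the lens; pixels are square), "cx", "cy" (the principal point, pixels), "dist" ([k1, k2, p1, p2, k3] as OpenCV has them; the pictures are not rectified), "T" (4x4, takes a point from camera to world coordinates). Camera axes: x right, y down, z forward; pixel columns grow to the right and rows downward; lengths in m; the calibration is good to about 2 mm. A picture is of the moment at which its call begins. There is no depth.
- r.finish_job(): hands the job in, once; it reports no verdict.
Trained networks look in a picture, given as the dict that the camera call returned (one of the last four; its "shot" number tells which), for a name from the list of things; names that differ only in an ending like _2 or _b are one class to them, and where a whole thing is asked for, a point or a joint stands for the part that bears it (a point fixed in the world has none). Each returns a list of dicts, best first, with "confidence" (0 to 1); they miss things now and then, are a little off and sometimes report something else, mostly with a low value. They report only what shows in the picture. A call takes as long as a camera call. They do not tell look-alikes from the thing itself.
- masks_of(picture, thing): "pixels" (400x640 bool, what is visible of it) and "box" ([left, top, width, height] in pixels, round what is visible of it).
The state is a dict: "time_s": time; "joints": joint angles; "joint_velocities": joint speeds; "effort": joint torques, N m; "tcp_pos": TCP position; "ee_rot": TCP orientation; "wrist_force": force on the tool from outside, world axes, zero at the start; "moment": the same for the moment, N m; "gripper_width": opening from 0.0 (shut) to 1.0 (fully open).
Only numpy, scipy, OpenCV 4.12 (cv2) and the standard library are available. Lean on these libraries where they do the work, as an engineer would, in place of code of your own. Each camera call takes 0.05 s, during which the arm holds its last target. There are 200 camera calls.

## Task

On the packing bench, push the black lamp power unit along its guide rails with the fingertips until it sits fully home against the blue end stop, sliding it on the plate and not lifting or tipping it. Then push the clamp's red handle over past its centre, so that it snaps down to its other side and the rubber pad holds the unit. Grasp nothing, and leave the sprayer, the jar and the lamp box where they stand.

Things in the scene. Friction and masses are not known exactly. Their poses are not given: they have to be found in the camera images.
- jig: Plywood plate fixed to the bench, 340 x 240 x 15 mm, with rails, stop and clamp. Origin at bench height, z up, x = the way the unit slides to the stop (roughly away from the robot), y to the left of that. Plate spans x -190 to 150, y -130 to 110 mm, top at z 15. Steel clamp base at x 27 to 113, y -85 to -35 mm, up to z 93 mm.
- stop (a point): Centre of the blue end stop's face, at x 130, y 30, z 30 mm in the jig's frame; stop 90 mm wide, top at z 45. The unit's lane runs along the jig's x at y = 30 mm, between two aluminium rails 8 mm wide and 12 mm high over the plate, 74 mm apart, from x -50 to 130 mm. Axes as the jig's.
- unit: Loose black lamp power unit with green ends, 160 (x, along the lane) x 70 x 45 mm, 0.36 to 0.56 kg, lying on the plate between the rails. Origin at the centre of its underside, x towards the stop. Origin starts at x -50 to -5 mm in the jig's frame; fully home it is at x = 50 mm (z there always 15 mm). Sliding takes about 2 to 5 N.
- unit_back (a point): Centre of the unit's 70 x 45 mm end face that looks away from the stop (the face to push), 22.5 mm above its underside; at x = -30 mm in the jig's frame when fully home. Axes as the unit's.
- clamp_handle (a joint): Handle angle, rad: 0 = open, leaning 0.5 rad from upright to the jig's +y (over the lane); 0.5 = upright; 1.3 = shut, leaning 0.8 rad to -y (away from the lane). It turns about the jig's x through clamp_pivot. An over-centre spring drives it from 0.65 to the nearer end: pushing the red grip takes about 9 N at first, falling to nothing at 0.65, then it snaps by itself to 1.3.
- clamp_pivot (a point): Point on the handle's pivot axis (parallel to the jig's x), at x 50, y -60, z 80 mm in the jig's frame, in the plane in which the handle swings. Axes as the jig's.
- handle_grip (a point): Point on the centre line of the red round grip, 115 mm from the pivot. The grip is 22 mm in diameter, from 54 to 136 mm from the pivot, with a round end; below it is a 12 mm steel rod. Open, the point lies 55 mm to +y of and 101 mm above the pivot (181 mm above the bench). To shut the clamp push it towards the jig's -y.
- clamp_pad: Black rubber pad, 20 mm across, on a sprung spindle at the end of the 80 mm steel clamp bar; origin at the centre of its underside. The bar swings in the jig's plane x = 90 mm, coupled to the handle: open, it stands 1.2 rad above level, top (with spindle) about 175 mm over the bench; shut, it is level and the pad presses some 4 N at x 90, y 20 mm on the unit's top if that is home.
- sprayer: Bystander: white spray bottle with a green trigger head, 60 mm in diameter, 160 mm tall, standing loose on the bench beside the jig. Origin at the centre of its underside, z up.
- jar: Bystander: amber jar with black cap, 60 mm in diameter, 75 mm tall, standing loose on the bench beside the jig. Origin at the centre of its underside, z up.
- lampbox: Bystander: small cardboard lamp box, 70 x 70 x 110 mm tall, standing loose on the bench beside the jig. Origin at the centre of its underside, z up.
There are look-alikes about, which are no part of the job. Leave any orange, pink or yellow look-alike of the unit alone.

How it is judged:
By the outcome, as a careful person would: the job done as asked, in the order asked, and still so for the second after the job is handed in, with the robot touching nothing.
It also fails if it takes over 53 s, if anything falls off the work surface, if the arm or the gripper's body presses on something with over 40 N, if the wrist force passes 120 N, or if a joint passes its speed limit or range.

## Working session

There is one attempt and no reset: what is moved stays moved. The work goes in short steps, Python scripts to look and compute and a tool call to move; the robot and the scene stay as the last step left them, time stands still between calls to the robot, and variables do not carry over. Pictures are saved under pics/ and viewed, on a budget of 10 in all, crops included, one or two more only if the job needs it, and the job is handed in when it is done.

Besides the shell and the picture viewer there is one more tool, called after ">>>" in YAML: its name, and indented under it one key for each argument. apply_moves: Moves the arm, as the interface text tells. Its arguments: {"type":"object","properties":{"steps":{"type":"array","items":{"type":"array","items":{"type":"array","items":{"type":"number"}}}}},"required":["steps"]}

```bash
ls; mkdir -p pics
python3 - <<'E'
from station import sense,capture,r,masks_of
import cv2,numpy as np
s=sense();print(s['time_s'],s['tcp_pos'],s['ee_rot'],s['gripper_width'])
for n in('side','top'):
    c=capture(n);cv2.imwrite(f'pics/{n}0.png',c['color'][:,:,::-1])
    print(n,c['vfov'],c['cx'],c['cy'],c['dist'],np.round(c['T'],4).tolist())
    for t in('jig','unit','clamp_handle','clamp_pad','stop','sprayer','jar','lampbox','handle_grip'):
        try: print(t,[(round(m['confidence'],2),m['box']) for m in masks_of(c,t)])
        except Exception as e: print(t,e)
E
```

```text
pics
0.0 [ 0.19335918 -0.59373005  0.23845003] [[-9.50930375e-01 -3.09404062e-01 -7.40444118e-04]
 [-3.09404941e-01  9.50928149e-01  2.05890769e-03]
 [ 6.70747522e-05  2.18697493e-03 -9.99997606e-01]] 0.9974375924071998
side 46.34577086810977 320.3944702796694 202.0399747124017 [-0.04134391  0.          0.          0.          0.        ] [[-0.994, -0.0806, 0.0737, 0.4601], [-0.1063, 0.5596, -0.822, 0.986], [0.025, -0.8249, -0.5648, 0.8124], [0.0, 0.0, 0.0, 1.0]]
jig [(0.68, [231.6, 157.7, 128.6, 84.7])]
unit [(0.85, [264.8, 283.8, 83.0, 51.4]), (0.81, [352.2, 142.4, 24.4, 38.5]), (0.71, [270.4, 198.7, 57.2, 26.6]), (0.69, [377.7, 193.6, 58.6, 35.2]), (0.21, [297.3, 223.4, 36.3, 54.5])]
clamp_handle [(0.53, [271.0, 159.4, 8.6, 31.7])]
clamp_pad []
stop [(0.85, [233.0, 158.0, 125.0, 84.8])]
sprayer [(0.78, [240.5, 220.2, 25.5, 61.7])]
jar [(0.59, [308.0, 153.8, 18.2, 29.0])]
lampbox [(0.77, [299.2, 222.9, 35.9, 51.1]), (0.23, [231.8, 158.8, 127.2, 88.1])]
handle_grip [(0.73, [267.1, 156.8, 10.3, 28.3])]
top 50.37330597984109 322.84425386936323 205.50030538129417 [-0.10087599  0.          0.          0.          0.        ] [[0.0038, -0.9893, 0.1455, 0.3532], [-1.0, -0.0035, 0.002, -0.0195], [-0.0015, -0.1455, -0.9894, 1.3791], [0.0, 0.0, 0.0, 1.0]]
jig [(0.88, [316.6, 131.7, 81.5, 106.5])]
unit [(0.94, [217.8, 179.9, 37.0, 56.4]), (0.85, [329.7, 159.5, 25.5, 51.5]), (0.83, [427.1, 224.9, 54.6, 29.0]), (0.8, [347.1, 258.6, 43.7, 53.2])]
clamp_handle [(0.45, [311.7, 132.8, 85.2, 105.9])]
clamp_pad [(0.58, [351.6, 137.3, 14.7, 5.0]), (0.22, [328.9, 156.1, 27.0, 55.0])]
stop [(0.97, [309.7, 134.9, 85.9, 107.1])]
sprayer [(0.78, [261.2, 145.1, 19.2, 27.7])]
jar [(0.63, [419.6, 182.5, 17.8, 20.8])]
lampbox [(0.63, [269.8, 189.1, 32.6, 31.3])]
handle_grip [(0.69, [348.5, 144.2, 24.9, 14.7])]
```

Run:
```python
import cv2
a=cv2.imread('pics/top0.png')[110:330,200:500];cv2.imwrite('pics/t0c.png',cv2.resize(a,(800,587),interpolation=cv2.INTER_CUBIC))
a=cv2.imread('pics/side0.png')[130:350,210:450];cv2.imwrite('pics/s0c.png',cv2.resize(a,(654,600),interpolation=cv2.INTER_CUBIC))
```

```text
(no output)
```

View pics/t0c.png

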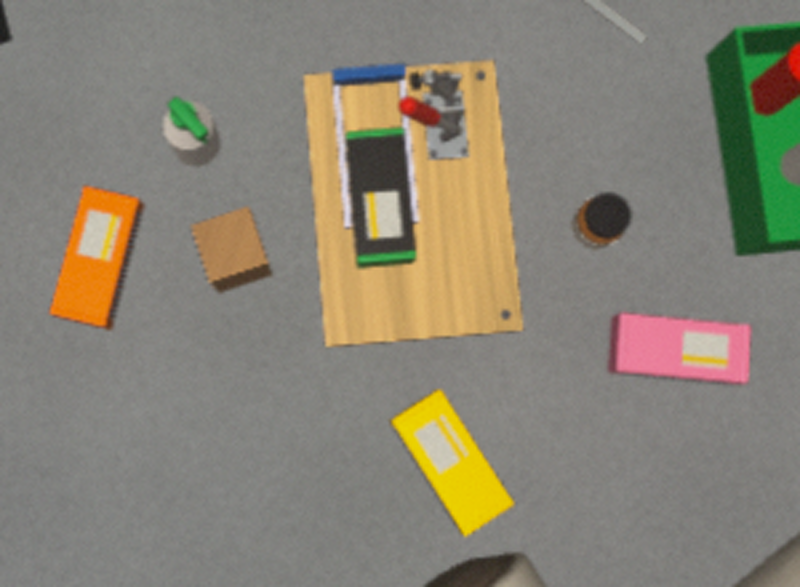

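View pics/s0c.png

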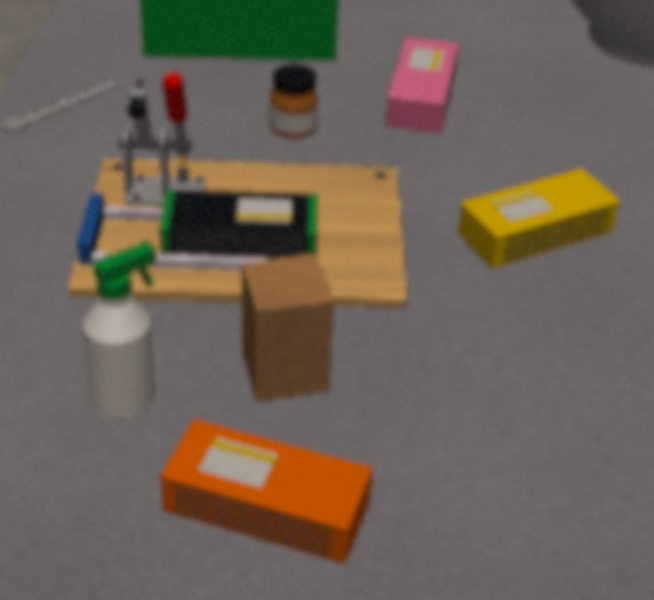

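Top view: plate corners at crop (304,75), (494,60), (522,329), (327,346). The unit, with green ends, lies in the lane at about (382,197), the open red handle is at (418,110), and the blue stop is at the top. The side view agrees. The lamp box is beside the plate, and the look-alikes are clear of it.

```bash
cat > h.py <<'E'
import cv2,numpy as np
from station import sense,capture,r,masks_of
def K(c):
    f=200/np.tan(np.radians(c['vfov'])/2); return np.array([[f,0,c['cx']],[0,f,c['cy']],[0,0,1]])
def proj(c,P):
    W=np.linalg.inv(c['T']); P=np.atleast_2d(P).astype(float)
    return cv2.projectPoints(P,cv2.Rodrigues(W[:3,:3])[0],W[:3,3],K(c),np.array(c['dist']))[0].reshape(-1,2)
def unproj(c,px,z):
    u=cv2.undistortPoints(np.array(px,float).reshape(-1,1,2),K(c),np.array(c['dist'])).reshape(-1,2)
    d=np.c_[u,np.ones(len(u))]@c['T'][:3,:3].T; o=c['T'][:3,3]
    return o+d*((z-o[2])/d[:,2])[:,None]
E
cat > fit.py <<'E'
from h import *
from scipy.optimize import least_squares
c={n:capture(n) for n in('top','side')}
ct=np.array([[304,75],[494,60],[522,329],[327,346]])/2.667+[200,110]
J=np.array([[.15,.11],[.15,-.13],[-.19,-.13],[-.19,.11]])
W=unproj(c['top'],ct,.015)[:,:2]
print('edges',[round(np.linalg.norm(W[i]-W[i-1]),4) for i in range(4)])
def jw(p,P):
    P=np.atleast_2d(P); C,S=np.cos(p[2]),np.sin(p[2]); return np.c_[p[0]+C*P[:,0]-S*P[:,1],p[1]+S*P[:,0]+C*P[:,1],P[:,2]]
J3=np.c_[J,np.full(4,.015)]
s=least_squares(lambda p:(jw(p,J3)[:,:2]-W).ravel(),[.5,0,0]);print('corner fit',s.x,np.round(s.fun*1e3,1))
# refine: model plate outline vs wood mask (plate top+bottom hull), IoU-free: contour distance, both views
box=np.r_[J3,np.c_[J,np.zeros(4)]]
D={}
for n in c:
    im=cv2.cvtColor(c[n]['color'],cv2.COLOR_RGB2LAB).astype(int)
    m=((im[:,:,2]>146)).astype(np.uint8)
    h0=cv2.convexHull(proj(c[n],jw(s.x,box)).astype(np.float32))
    roi=np.zeros(m.shape,np.uint8);cv2.fillConvexPoly(roi,h0.astype(np.int32),1);roi=cv2.dilate(roi,np.ones((9,9)))
    m&=roi; k=cv2.findContours(m,0,1)[0];k=max(k,key=cv2.contourArea).reshape(-1,2).astype(float)
    D[n]=k
def res(p):
    o=[]
    for n in D:
        h=cv2.convexHull(proj(c[n],jw(p,box)).astype(np.float32))
        o+=[cv2.pointPolygonTest(h,tuple(q),True) for q in D[n]]
    return np.array(o)-.5
s2=least_squares(res,s.x,loss='soft_l1',f_scale=.7,diff_step=1e-3);print('outline fit',s2.x,np.median(abs(res(s2.x))))
p=s2.x; np.save('p.npy',p)
for n in c:
    im=c[n]['color'][:,:,::-1]; im=cv2.resize(im,None,fx=4,fy=4,interpolation=cv2.INTER_CUBIC)
    def L(pts,col): cv2.polylines(im,[np.int32(proj(c[n],jw(p,np.array(pts)))*4+2)],False,col,1)
    L(np.r_[J3,J3[:1]],(255,0,255))
    L([[.13,-.015,.045],[.13,.075,.045],[.13,.075,.015]],(0,255,255))
    for y in(-.007,.067):L([[-.05,y,.027],[.13,y,.027]],(0,255,0))
    L([[.05,-.06,.08],[.05,-.005,.181]],(255,255,0))
    L([[.027,-.085,.015],[.113,-.085,.015],[.113,-.035,.015],[.027,-.035,.015],[.027,-.085,.015]],(255,255,0))
    x0,y0=(1220,500) if n=='top' else (900,600)
    cv2.imwrite(f'pics/fit_{n}.png',im[y0:y0+480,x0:x0+640])
# unit ends: green pixels inside lane -> jig x
for n in c:
    im=c[n]['color'].astype(int);g=(im[:,:,1]>im[:,:,0]+35)&(im[:,:,1]>im[:,:,2]+25)
    v,u=np.nonzero(g);Wp=unproj(c[n],np.c_[u,v],.060)
    C,S=np.cos(p[2]),np.sin(p[2]);d=Wp[:,:2]-p[:2];jx=C*d[:,0]+S*d[:,1];jy=-S*d[:,0]+C*d[:,1]
    k=(abs(jy-.03)<.03)&(abs(jx)<.16);print(n,'green jx hist',np.histogram(jx[k],bins=np.arange(-.16,.12,.005)))
E
python3 fit.py
```

```text
edges [np.float64(0.3389), np.float64(0.2389), np.float64(0.3384), np.float64(0.2364)]
corner fit [ 0.64127163 -0.10806516  0.08612186] [ 0.8  0.8  0.6 -0.3 -0.9 -2.1 -0.4  1.6]
outline fit [ 0.6389663  -0.1084601   0.08273166] 1.5551271313111812
top green jx hist (array([ 0,  0,  0,  0,  0,  0,  0,  0,  0,  0,  0,  0,  6, 27, 33,  0,  0,
        0,  0,  0,  0,  0,  0,  0,  0,  0,  0,  0,  0,  0,  0,  0,  0,  0,
        0,  0,  0,  0,  0,  0,  0,  0,  0, 29, 24,  0,  0,  0,  0,  0,  0,
        0,  0,  0,  0,  0]), array([-1.60000000e-01, -1.55000000e-01, -1.50000000e-01, -1.45000000e-01,
       -1.40000000e-01, -1.35000000e-01, -1.30000000e-01, -1.25000000e-01,
       -1.20000000e-01, -1.15000000e-01, -1.10000000e-01, -1.05000000e-01,
       -1.00000000e-01, -9.50000000e-02, -9.00000000e-02, -8.50000000e-02,
       -8.00000000e-02, -7.50000000e-02, -7.00000000e-02, -6.50000000e-02,
       -6.00000000e-02, -5.50000000e-02, -5.00000000e-02, -4.50000000e-02,
       -4.00000000e-02, -3.50000000e-02, -3.00000000e-02, -2.50000000e-02,
       -2.00000000e-02, -1.50000000e-02, -1.00000000e-0
[... 1145 characters left out ...]
       -6.00000000e-02, -5.50000000e-02, -5.00000000e-02, -4.50000000e-02,
       -4.00000000e-02, -3.50000000e-02, -3.00000000e-02, -2.50000000e-02,
       -2.00000000e-02, -1.50000000e-02, -1.00000000e-02, -5.00000000e-03,
        1.38777878e-16,  5.00000000e-03,  1.00000000e-02,  1.50000000e-02,
        2.00000000e-02,  2.50000000e-02,  3.00000000e-02,  3.50000000e-02,
        4.00000000e-02,  4.50000000e-02,  5.00000000e-02,  5.50000000e-02,
        6.00000000e-02,  6.50000000e-02,  7.00000000e-02,  7.50000000e-02,
        8.00000000e-02,  8.50000000e-02,  9.00000000e-02,  9.50000000e-02,
        1.00000000e-01,  1.05000000e-01,  1.10000000e-01,  1.15000000e-01,
        1.20000000e-01]))
```

View pics/fit_top.png

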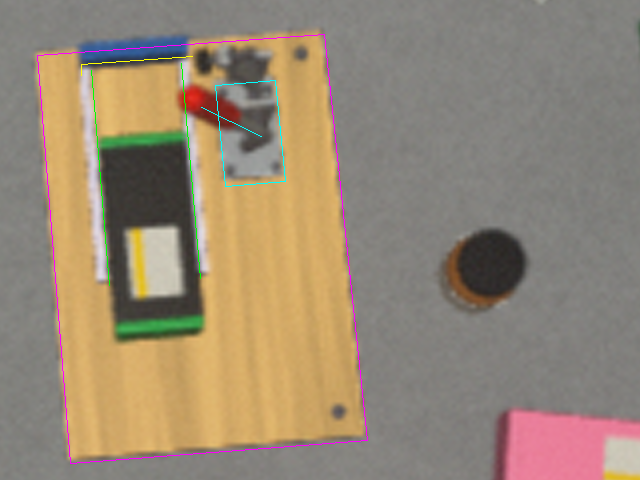

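View pics/fit_side.png

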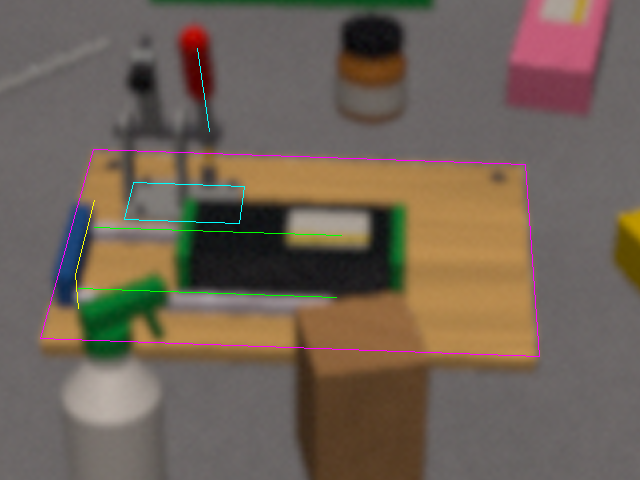

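```bash
cat >> h.py <<'E'
P=np.array([.6405,-.1082,.085]); C,S=np.cos(P[2]),np.sin(P[2])
RJ=np.array([[C,-S,0],[S,C,0],[0,0,1]]); OJ=np.array([P[0],P[1],0])
RT=RJ@np.diag([-1,1,-1])
def go(*tg):
    from scipy.spatial.transform import Rotation as Ro
    s=sense();R=np.array(s['ee_rot']);p=np.array(s['tcp_pos'])
    print('t',round(s['time_s'],2),'tcp jig mm',np.round((p-OJ)@RJ*1e3,1),'F jig',np.round(np.array(s['wrist_force'])@RJ,1),'w',round(s['gripper_width'],2))
    print('rotvec to align',np.round(Ro.from_matrix(R.T@RT).as_rotvec(),4))
    for t in tg: print('to',t,'tool shift mm (aligned)',np.round((OJ+RJ@(np.array(t)/1e3)-p)@RT*1e3,1))
E
python3 - <<'E'
from h import *
c=capture('top');d=capture('side')
for t,z in(('lampbox',.11),('sprayer',.14)):
    m=masks_of(c,t)[0]['pixels'];v,u=np.nonzero(m)
    w=(unproj(c,np.c_[u,v],z)-OJ)@RJ*1e3;print(t,np.percentile(w,[1,99],axis=0).round()[:,:2])
go([-125,30,160],[-125,30,42])
E
```

```text
lampbox [[-118.  172.]
 [ -33.  247.]]
sprayer [[ 22. 214.]
 [ 92. 270.]]
t 1.3 tcp jig mm [-486.6 -446.4  239.5] F jig [ 0.1 -0.4  0.2] w 1.0
rotvec to align [ 0.     -0.      0.2298]
to [-125, 30, 160] tool shift mm (aligned) [-361.6  476.4   79.5]
to [-125, 30, 42] tool shift mm (aligned) [-361.6  476.4  197.5]
```

>>> apply_moves:
  steps:
    - [[0,0,0,0,0,0,0.115],[0,0,0,0,0,0,0.115],[0,-36,47,0,0,0,0],[0,-36,47,0,0,0,0],[0,-36,47,0,0,0,0],[0,-36,47,0,0,0,0],[0,-36,47,0,0,0,0],[0,-36,47,0,0,0,0],[0,-36,47,0,0,0,0],[0,-36,47,0,0,0,0],[0,-36,47,0,0,0,0],[0,-36,50,0,0,0,0]]

```text
time_s: 2.8
tcp_pos: [0.5131, -0.0907, 0.24]
ee_rot: [[-0.996, -0.085, 0.001], [-0.085, 0.996, -0.0], [-0.001, -0.0, -1.0]]
wrist_force: [0.7, -0.3, -0.3]
gripper_width: 0.003
```

Run:
```python
from h import *
go([-125,30,42])
```

```text
t 2.8 tcp jig mm [-125.5   28.3  240. ] F jig [ 0.7 -0.4 -0.3] w 0.0
rotvec to align [-0.0002  0.001  -0.    ]
to [-125, 30, 42] tool shift mm (aligned) [ -0.5   1.7 198. ]
```

>>> apply_moves:
  steps:
    - [[0,2,1.7,35,0,0,0],[0,3,0,40,0,0,0],[0,0,0,40,0,0,0],[0,0,0,40,0,0,0],[0,0,0,25,0,0,0],[0,0,0,10,0,0,0],[0,0,0,8,0,0,0],[0,0,0,0,0,0,0]]

```text
time_s: 3.8
tcp_pos: [0.5073, -0.0912, 0.0418]
ee_rot: [[-0.996, -0.085, 0.001], [-0.085, 0.996, -0.0], [-0.001, -0.0, -1.0]]
wrist_force: [0.1, -0.2, 0.3]
gripper_width: 0.006
```

Run:
```python
from h import *
go([-40,30,42])
```

```text
t 3.8 tcp jig mm [-131.2   28.3   41.8] F jig [ 0.1 -0.2  0.3] w 0.01
rotvec to align [-0.      0.0005 -0.0001]
to [-40, 30, 42] tool shift mm (aligned) [-91.2   1.7  -0.2]
```

>>> apply_moves:
  steps:
    - [[0,-5,2,0,0,0,0],[0,-5,0,0,0,0,0],[0,-5,0,0,0,0,0],[0,-4,0,0,0,0,0],[0,-4,0,0,0,0,0],[0,-4,0,0,0,0,0],[0,-5,0,0,0,0,0],[0,-5,0,0,0,0,0],[0,-5,0,0,0,0,0],[0,-5,0,0,0,0,0],[0,-5,0,0,0,0,0],[0,-5,0,0,0,0,0]]

```text
time_s: 5.3
tcp_pos: [0.564, -0.0843, 0.0415]
ee_rot: [[-0.996, -0.085, -0.0], [-0.085, 0.996, 0.0], [0.0, 0.0, -1.0]]
wrist_force: [-1.9, 0.2, -1.0]
gripper_width: 0.007
```

Run:
```python
from h import *
go([-40,30,42])
```

```text
t 5.3 tcp jig mm [-74.2  30.3  41.5] F jig [-1.8  0.3 -1. ] w 0.01
rotvec to align [ 0.     -0.0001 -0.0003]
to [-40, 30, 42] tool shift mm (aligned) [-34.2  -0.3  -0.5]
```

Contact, with about 2 N of sliding force. I'll push on to just short of home.

>>> apply_moves:
  steps:
    - [[0,-4,0,0,0,0,0],[0,-4,0,0,0,0,0],[0,-4,0,0,0,0,0],[0,-4,0,0,0,0,0],[0,-4,0,0,0,0,0],[0,-3,0,0,0,0,0],[0,-3,0,0,0,0,0],[0,-2,0,0,0,0,0],[0,0,0,0,0,0,0]]

```text
time_s: 6.42
tcp_pos: [0.592, -0.082, 0.0416]
ee_rot: [[-0.996, -0.085, 0.001], [-0.085, 0.996, 0.0], [-0.001, -0.0, -1.0]]
wrist_force: [-0.4, -1.1, -0.6]
gripper_width: 0.004
```

>>> apply_moves:
  steps:
    - [[0,-1.5,0,0,0,0,0],[0,-1.5,0,0,0,0,0]]

```text
time_s: 6.68
tcp_pos: [0.5944, -0.0818, 0.0416]
ee_rot: [[-0.996, -0.085, -0.0], [-0.085, 0.996, -0.0], [0.0, 0.0, -1.0]]
wrist_force: [-2.2, 0.5, 1.1]
gripper_width: 0.004
```

>>> apply_moves:
  steps:
    - [[0,-1,0,0,0,0,0],[0,-1,0,0,0,0,0]]

```text
time_s: 6.92
tcp_pos: [0.5965, -0.0816, 0.0416]
ee_rot: [[-0.996, -0.085, -0.0], [-0.085, 0.996, -0.0], [0.0, -0.0, -1.0]]
wrist_force: [-3.3, 0.7, 1.0]
gripper_width: 0.004
```

>>> apply_moves:
  steps:
    - [[0,-1,0,0,0,0,0],[0,-1,0,0,0,0,0]]

```text
time_s: 7.18
tcp_pos: [0.5973, -0.0815, 0.0416]
ee_rot: [[-0.996, -0.085, -0.003], [-0.085, 0.996, -0.0], [0.003, 0.0, -1.0]]
wrist_force: [-7.4, 0.4, 5.0]
gripper_width: 0.006
```

>>> apply_moves:
  steps:
    - [[0,-1,0,0,0,0,0],[0,-1,0,0,0,0,0]]

```text
time_s: 7.42
tcp_pos: [0.5973, -0.0816, 0.0415]
ee_rot: [[-0.996, -0.084, -0.008], [-0.084, 0.996, -0.0], [0.008, 0.0, -1.0]]
wrist_force: [-10.7, 0.8, 8.0]
gripper_width: 0.006
```

>>> apply_moves:
  steps:
    - [[0,-1,0,0,0,0,0],[0,0,0,0,0,0,0]]

```text
time_s: 7.68
tcp_pos: [0.5972, -0.0816, 0.0414]
ee_rot: [[-0.996, -0.084, -0.01], [-0.084, 0.996, -0.001], [0.01, 0.0, -1.0]]
wrist_force: [-12.5, 0.2, 8.2]
gripper_width: 0.002
```

The unit stopped hard at jig x of about -41 mm, within 1.5 mm of nominal, and the force rose to 12 N. I'll back off, rise and check.

>>> apply_moves:
  steps:
    - [[0,3,0,0,0,0,0],[0,5,0,0,0,0,0],[0,10,0,0,0,0,0],[0,12,0,0,0,0,0],[0,0,0,-30,0,0,0],[0,0,0,-45,0,0,0],[0,0,0,-45,0,0,0],[0,0,0,-45,0,0,0],[0,0,0,-35,0,0,0],[0,40,0,0,0,0,0],[0,40,0,0,0,0,0],[0,0,0,0,0,0,0]]

```text
time_s: 9.18
tcp_pos: [0.4892, -0.0907, 0.2421]
ee_rot: [[-0.996, -0.084, 0.001], [-0.084, 0.996, 0.001], [-0.001, 0.001, -1.0]]
wrist_force: [1.1, -0.4, -0.1]
gripper_width: 0.003
```

```bash
cat > chk.py <<'E'
from h import *
import sys
c=[capture('top'),capture('side')];ims=[]
for n,q,(u,v) in zip(('top','side'),c,((305,125),(225,150))):
    im=q['color'].astype(int);g=(im[:,:,1]>im[:,:,0]+35)&(im[:,:,1]>im[:,:,2]+25)
    y,x=np.nonzero(g);w=(unproj(q,np.c_[x,y],.06)-OJ)@RJ*1e3;k=(abs(w[:,1]-30)<25)
    for lo,hi in((-120,20),(60,145)):
        a=w[k&(w[:,0]>lo)&(w[:,0]<hi),0]
        if len(a):print(n,'green x',np.percentile(a,[2,50,98]).round(1),len(a))
    ims.append(cv2.resize(q['color'][v:v+100,u:u+100,::-1],(400,400),interpolation=cv2.INTER_CUBIC))
cv2.imwrite(f'pics/{sys.argv[1]}.png',np.hstack(ims))
go([50,36,185])
E
python3 chk.py home
```

```text
top green x [121.8 126.5 131.1] 43
side green x [-29.1 -24.2 -19.2] 38
side green x [118.1 123.1 127.5] 35
t 9.28 tcp jig mm [-146.6   30.2  242.1] F jig [ 0.5  0.7 -0.2] w 0.0
rotvec to align [-0.0001  0.0018  0.    ]
to [50, 36, 185] tool shift mm (aligned) [-196.6    5.8   57.1]
```

View pics/home.png

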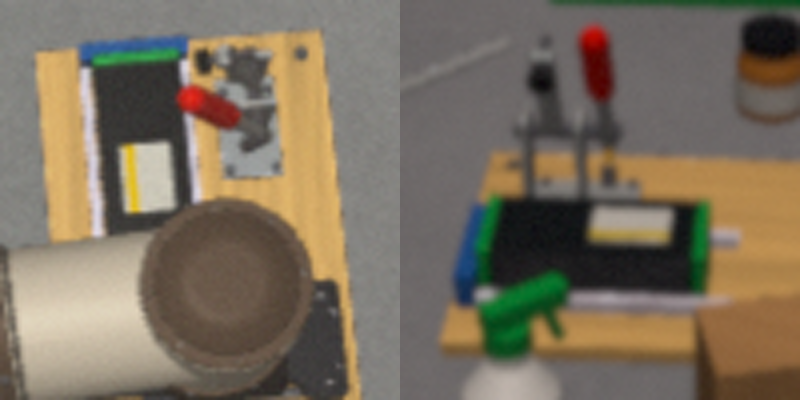

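Both views show the green front end flush against the blue stop (crop (135,58) and (485,235)). Next is the handle: I'll go over the lane at x≈52, y≈45, then down to tip height 165 mm.

>>> apply_moves:
  steps:
    - [[0,-40,4,0,0,0,0],[0,-40,4,0,0,0,0],[0,-40,4,0,0,0,0],[0,-40,3,0,0,0,0],[0,-39,0,0,0,0,0],[0,0,0,20,0,0,0],[0,0,0,20,0,0,0],[0,0,0,19,0,0,0],[0,0,0,0,0,0,0]]

```text
time_s: 10.4
tcp_pos: [0.6887, -0.0586, 0.1797]
ee_rot: [[-0.996, -0.085, -0.004], [-0.085, 0.996, -0.0], [0.004, 0.0, -1.0]]
wrist_force: [-0.4, -0.3, 0.5]
gripper_width: 0.004
```

```bash
python3 chk.py pre
```

```text
top green x [-28.5 -23.5 -18.4] 50
side green x [-29.1 -24.2 -19.2] 38
side green x [118.5 123.3 127.5] 34
t 10.5 tcp jig mm [ 53.3  45.1 182.6] F jig [0.9 0.1 0.8] w 0.0
rotvec to align [-0.0005  0.0005  0.    ]
to [50, 36, 185] tool shift mm (aligned) [ 3.3 -9.1 -2.4]
```

View pics/pre.png

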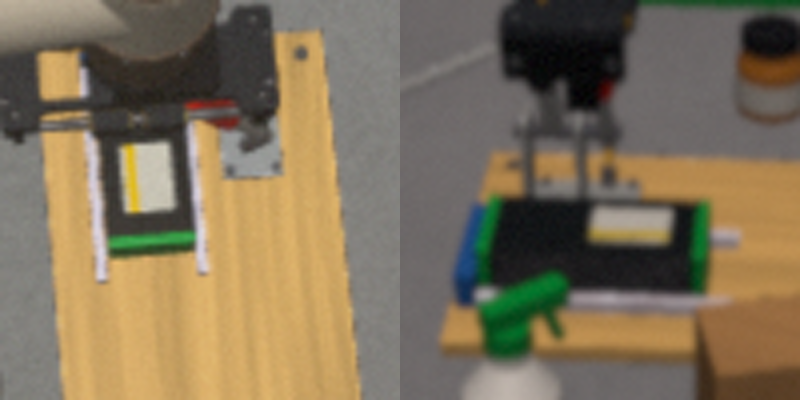

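The finger is beside the grip on its lane side. Allowing for parallax, it lines up with the grip in x. Pushing towards -y now.

>>> apply_moves:
  steps:
    - [[0,0,-6,0,0,0,0],[0,0,-6,0,0,0,0],[0,0,-5,0,0,0,0],[0,0,-5,0,0,0,0],[0,0,-4,0,0,0,0],[0,0,-4,0,0,0,0]]

```text
time_s: 11.25
tcp_pos: [0.6914, -0.0855, 0.1851]
ee_rot: [[-0.996, -0.086, 0.001], [-0.086, 0.996, 0.004], [-0.002, 0.004, -1.0]]
wrist_force: [-7.1, 15.1, 12.7]
gripper_width: 0.003
```

>>> apply_moves:
  steps:
    - [[0,0,-5,0,0,0,0],[0,0,-5,0,0,0,0],[0,0,-5,0,0,0,0],[0,0,-5,0,0,0,0]]

```text
time_s: 11.75
tcp_pos: [0.696, -0.106, 0.1867]
ee_rot: [[-0.996, -0.087, 0.009], [-0.087, 0.996, 0.002], [-0.009, 0.001, -1.0]]
wrist_force: [0.6, 9.0, 8.8]
gripper_width: 0.007
```

>>> apply_moves:
  steps:
    - [[0,1,-5,1,0,0,0],[0,1,-5,1,0,0,0],[0,1,-5,0,0,0,0],[0,0,-5,0,0,0,0]]

```text
time_s: 12.25
tcp_pos: [0.6931, -0.1279, 0.1825]
ee_rot: [[-0.996, -0.086, 0.004], [-0.086, 0.996, 0.0], [-0.004, 0.0, -1.0]]
wrist_force: [-0.6, 3.5, 3.9]
gripper_width: 0.004
```

Run:
```python
from h import *
go([52,-60,182])
```

```text
t 12.25 tcp jig mm [ 50.7 -24.1 182.5] F jig [-0.3  3.5  3.9] w 0.0
rotvec to align [0.0001 0.0041 0.0011]
to [52, -60, 182] tool shift mm (aligned) [ -1.3 -35.9   0.5]
```

Well aligned, and the force is falling as expected. Pushing on past centre.

>>> apply_moves:
  steps:
    - [[0,0,-5,0,0,0,0],[0,0,-5,0,0,0,0],[0,0,-5,0,0,0,0],[0,0,-5,0,0,0,0],[0,0,-5,0,0,0,0],[0,0,-5,0,0,0,0],[0,0,-4,0,0,0,0],[0,0,0,0,0,0,0],[0,0,0,0,0,0,0]]

```text
time_s: 13.38
tcp_pos: [0.6947, -0.1625, 0.1805]
ee_rot: [[-0.996, -0.085, -0.0], [-0.085, 0.996, 0.0], [0.0, 0.0, -1.0]]
wrist_force: [-0.1, 0.6, -0.3]
gripper_width: 0.008
```

```bash
python3 chk.py post
```

```text
top green x [-29.  -23.6 -18.4] 48
top green x [122.7 126.9 130.7] 22
side green x [-29.1 -24.2 -19.2] 38
side green x [118.1 123.1 127.5] 35
t 13.47 tcp jig mm [ 49.5 -58.6 180.6] F jig [-0.6  0.5 -0.1] w 0.0
rotvec to align [0.     0.     0.0001]
to [50, 36, 185] tool shift mm (aligned) [-0.5 94.6 -4.4]
```

View pics/post.png

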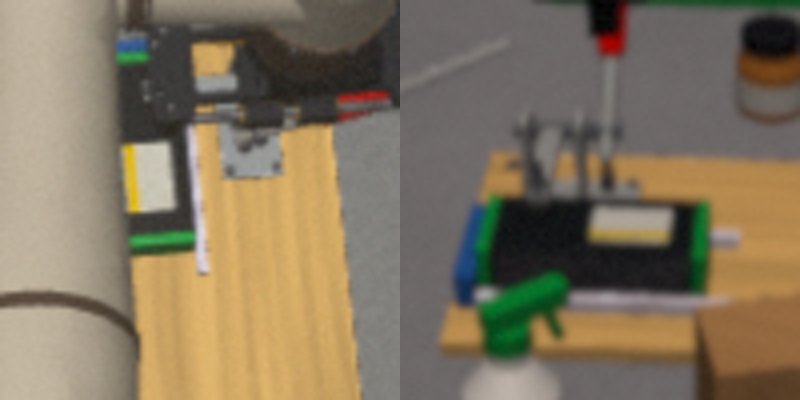

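The force is gone and the handle now leans to -y, with red at top-crop (362,103). I'll rise clear, move back and look.

>>> apply_moves:
  steps:
    - [[0,0,5,0,0,0,0],[0,0,0,-30,0,0,0],[0,0,0,-40,0,0,0],[0,40,0,0,0,0,0],[0,50,0,0,0,0,0],[0,50,-10,0,0,0,0],[0,50,-20,0,0,0,0],[0,50,-40,0,0,0,0],[0,40,-40,0,0,0,0],[0,20,-40,0,0,0,0],[0,0,-40,0,0,0,0],[0,0,0,0,0,0,0]]

```text
time_s: 14.98
tcp_pos: [0.4124, -0.373, 0.2503]
ee_rot: [[-0.997, -0.082, 0.0], [-0.082, 0.997, -0.0], [-0.0, -0.0, -1.0]]
wrist_force: [-0.5, -0.3, 0.9]
gripper_width: 0.007
```

```bash
python3 chk.py end
python3 - <<'E'
from h import *
a=cv2.imread('pics/top0.png');c=capture('top')
for t,z in(('lampbox',.11),('sprayer',.14),('jar',.075),('handle_grip',.16),('clamp_pad',.06)):
    for n in('top','side'):
        q=capture(n);print(t,n,[(round(m['confidence'],2),m['box']) for m in masks_of(q,t)][:2])
E
```

```text
top green x [-28.5 -23.5 -18.4] 50
top green x [122.1 126.6 131.1] 42
side green x [-29.1 -24.2 -19.2] 38
side green x [118.5 123.3 127.5] 34
t 15.07 tcp jig mm [-249.5 -242.5  250.3] F jig [ 0.7 -0.1  0. ] w -0.0
rotvec to align [ 0.0006 -0.0003 -0.0008]
to [50, 36, 185] tool shift mm (aligned) [-299.5  278.5   65.3]
lampbox top [(0.74, [271.6, 190.8, 29.3, 28.4])]
lampbox side [(0.67, [298.7, 222.2, 36.5, 53.6])]
sprayer top [(0.64, [261.2, 146.6, 19.4, 24.6])]
sprayer side [(0.8, [240.7, 218.2, 25.3, 61.2])]
jar top [(0.32, [330.6, 139.1, 22.7, 51.2])]
jar side [(0.67, [306.6, 155.4, 19.5, 26.3])]
handle_grip top [(0.71, [364.0, 140.0, 43.6, 19.7])]
handle_grip side [(0.85, [274.8, 139.2, 8.6, 52.4])]
clamp_pad top [(0.42, [310.8, 133.1, 97.4, 108.2])]
clamp_pad side [(0.61, [256.2, 189.8, 6.7, 15.5])]
```

View pics/end.png

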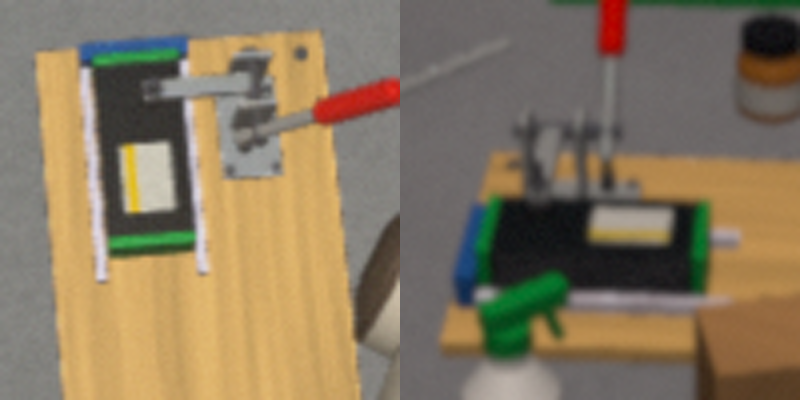

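The clamp is shut: its bar lies level over the unit with the pad at top-crop (152,90), and the handle is over to -y. The unit is still against the stop and the bystanders haven't moved. Handing in.

```bash
python3 -c "
from station import r;print(r.finish_job())"
```

```text
the job is handed in; nothing more can be done
None
```

The black unit is home against the blue stop and the clamp is shut on it. I handed the job in at about 15.5 s of the 53 s allowed.

- **Unit:** I slid it along the rails with the closed fingertips until it stopped hard. That was about 1 mm from the nominal home position, and the force rose from about 3 N to about 12 N at the stop. Both cameras showed its green front end flush with the stop, and it was still there after clamping.
- **Clamp:** I pushed the red handle towards -y, with about 20 N measured at the wrist at first, falling to zero at the snap. The last top view showed the handle over on its other side and the clamp bar level, with the pad on the unit. I did not measure how hard the pad presses.
- **Bystanders:** The sprayer and the lamp box showed the same positions as at the start in both views. The jar was confirmed only in the side view, because the detector gave a wrong, low-confidence match for it in the top view.
- **Detector miss:** The pad detector also gave a poor match in the last top view, so I relied on the picture itself there.
- **Robot:** It ended clear of everything, with wrist force near zero.

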